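Set out the kit for the next case

TASK

Set out the kit round the blue case base that is screwed to the bench: put the open white frame squarely on top of the base and then the ribbed lid, rib up, squarely on top of the frame; lay the large tape roll flat behind the base (on its side away from the robot), centred on it with a gap of about 3 cm; and stand the jar upright midway between the base and the black dish. Leave the small tape roll, the screwdriver and the bottle where they are, and let go of everything.

Things in the scene. Friction and masses are not known exactly. Their poses are not given: they have to be found in the camera images.
- case_base: FIXED blue closed case base, a block 60 (its x) x 96 (its y) x 30 mm high with a flat top, screwed to the bench; a low aluminium fixing ear (12 mm long, 6 mm high) sticks out at each of its two short ends. Origin: centre of its underside, on the bench. Its +x points away from the robot (to within about 15 degrees): that is its far side; its +y is to the robot's left.
- dish: FIXED black open rectangular parts dish, 70 (its x) x 90 (its y) x 28 mm high, walls 4 mm, empty. Origin: centre of its underside, on the bench. It stands level with the case base, off one of its short ends (left or right, it varies), about 255 mm from centre to centre.
- frame: Loose white rectangular spacer frame, 54 (its x) x 90 (its y) x 20 mm high, bars 12 mm wide round an open window of 30 x 66 mm; 70 g or so. Lies flat. Origin: centre of its underside. Same either way round; can be gripped across its 54 mm width.
- lid: Loose white lid: a plate 54 (its x) x 90 (its y) x 8 mm with a grip rib on top, 14 mm wide (x), 56 mm long (y), rising 20 mm above the plate (28 mm in all); 80 g or so. Lies flat, rib up. Origin: centre of its underside. Same either way round.
- tape_roll: Loose large roll of cream tape lying flat: ring of outer diameter 90, inner diameter 66 (wall 12 mm), 24 mm high; 90 g or so. Origin: centre of its underside. Can be pinched across its wall with one finger inside.
- jar: Loose small closed jar standing upright, diameter 46, height 55 mm, steel cap, paper label; 120 g or so. Origin: centre of its underside.
- small_roll: Bystander: small roll of cream tape lying flat, outer diameter 56, inner 36, 16 mm high. Loose. Origin: centre of its underside. Not part of the kit.
- driver: Bystander: black and yellow cordless screwdriver lying on the bench, about 190 mm long (along its x, bit to +x), 42 wide, 38 mm high. Loose. Origin: on the bench under it.
- bottle: Bystander: clear drinking bottle with a blue cap, diameter 64, height 190 mm, standing. Loose. Origin: centre of its underside.
Mind the look-alikes: they are no part of the job. What is meant by the jar is not red or yellow, and is the smaller of those in its own colour.

How it is judged:
By the outcome, as a careful person would: the job done as asked, in the order asked, and still so for the second after the job is handed in, with the robot touching nothing.
It also fails if it takes over 109 s, if anything falls off the work surface, if the arm or the gripper's body presses on something with over 40 N, if the wrist force passes 120 N, or if a joint passes its speed limit or range.

ROBOT

A 6-joint arm with a two-finger parallel gripper is mounted at the origin on the work surface. World frame = base frame: x ahead of the robot, y to its left, z up, the work surface at z = 0. Lengths are in mm, angles in rad, forces in N, time in s.
With the tool pointing down it reaches from about 275 to 1000 mm from the base axis. Payload 8.4 kg.
Tool frame: the origin (TCP) lies at the very end of the fingers, on their centre line; the grasp point (between the pads) lies 19 mm behind it; z points along the fingers, y is the line along which they close (so a half turn about z gives the same grasp; the last joint's range is limited). The gripper opens to 85 mm and grips with 20 to 120 N. Pads are 22 mm wide; open, the fingers measure 114 mm over their backs; the gripper's body (76 mm by 85 mm) begins 54 mm behind the grasp point. The pads swing forward as they close: fully open they stand 13 mm farther back than shut.
Start: joints at [1.293, 0.353, 1.633, -0, 1.155, -0.002], TCP at [170.196, 601.382, 203.381] pointing down, gripper open.
Joint ranges: [-2.63, 2.63], [-0.92, 2.1], [0.06, 2.66], [-1.3, 4.44], [0, 2.69], [-3.02, 3.02]. Speed limits (rad/s): [2.22, 2.22, 2.79, 3.14, 3.14, 3.14].

INTERFACE

Orientations are given as [roll, pitch, yaw] about the fixed x, y, z axes, in that order (R = Rz(yaw) Ry(pitch) Rx(roll)).
In Python, from rig import sensors, grab_frame, camera_params, order gives the robot as it stands. The module is installed in compiled form; this text tells all that it offers.
- The arm moves only by the tool move_arm, never from a script. Its argument "motion" is a list of rows, each a list of 7 numbers: the turn, a rotation vector about the tool's x, y, z in parts of the range, where 1.0 means 2 pi rad, then the shift along the tool's x, y, z in fractions of the full range, 1 being 40 cm, then the finger opening in m, from 0 to 0.0854. A call has 1 to 8 rows; each row is the pose to reach, as a shift and turn from the pose commanded when the call began, along the tool's axes at that moment; what a row does not reach only later rows make up. A row lasts 1/8 s, in which the tool goes at most 62.5 mm and 10.7 degrees, less where a joint would pass 70% of its speed; a pose out of reach is approached as far as the arm can. A call with a gripper value outside its range is refused whole. The fingers move at their own pace and stop on an object; "grip_force" is the grip in N (left out, the last holds). Time passes only in rows, so rows that repeat a pose let the fingers close. It gives the time, the measured TCP pose, the force, the opening and the grip force at its end, in the units of the state.
- sensors.sense(): the state, without advancing time (a new reading comes with each control period).
- grab_frame(name): name is "side" or "top"; returns (picture, depth): 420x560x3 uint8, red, green, blue; 420x560 float32, mm along the optical axis (not along the pixel's ray), 0 where there is no reading.
- camera_params(name): a dict with "camera_matrix" (3x3 intrinsics, pixels), "world_from_camera" (4x4, takes a point from camera to world coordinates). Camera axes: x right, y down, z forward; pixel columns grow to the right and rows downward; lengths in mm; the calibration is good to about 2 mm. A picture is of the moment at which its call begins. camera_params takes no time and is no camera call.
- order.sign_off(): hands the job in; it is judged then, once.
The state is a dict: "clock": time; "qpos": joint angles; "qvel": joint speeds; "joint_efforts": joint torques, N m; "eef_pos": TCP position; "tcp_rot": TCP orientation; "contact_force": force on the tool from outside, world axes, zero at the start; "wrist_torque": the same for the moment, N m; "opening": opening from 0.0 (shut) to 1.0 (fully open); "grasp_force": force on a finger pad.
Only numpy, scipy, OpenCV 4.12 (cv2) and the standard library are available. Lean on these libraries where they do the work, as an engineer would, in place of code of your own. Each camera call takes 0.05 s, during which the arm holds its last target. There are 200 camera calls.

## Working session

There is one attempt and no reset: what is moved stays moved. The work goes in short steps, Python scripts to look and compute and a tool call to move; the robot and the scene stay as the last step left them, time stands still between calls to the robot, and variables do not carry over. Pictures are saved under pics/ and viewed, at most 14 in all, crops included, and the job is handed in when it is done.

Besides the shell and the picture viewer there is one more tool, called as name([rows], argument=value, ...), one row to a line, values as JSON. move_arm: Moves the arm, as the interface text tells. Its arguments: {"type":"object","properties":{"motion":{"type":"array","items":{"type":"array","items":{"type":"number"}}},"grip_force":{"type":"number"}},"required":["motion"]}

```bash
mkdir -p pics; python3 - <<'E'
from rig import sensors, grab_frame, camera_params
import cv2, numpy as np
for n in ("side","top"):
    p,d=grab_frame(n); cv2.imwrite(f"pics/{n}0.png",p[:,:,::-1]); np.save(f"{n}_d.npy",d); np.save(f"{n}_p.npy",p)
    c=camera_params(n); print(n,np.round(c["camera_matrix"],1).tolist(),np.round(c["world_from_camera"],3).tolist(), (d==0).mean())
print(sensors.sense())
E
```

```text
side [[429.7, 0.0, 285.3], [0.0, 429.7, 211.3], [0.0, 0.0, 1.0]] [[0.823, -0.424, 0.377, 206.025], [-0.568, -0.613, 0.55, -612.971], [-0.002, -0.667, -0.745, 869.227], [0.0, 0.0, 0.0, 1.0]] 0.004064625850340136
top [[541.9, 0.0, 285.3], [0.0, 541.9, 205.2], [0.0, 0.0, 1.0]] [[-0.016, -0.981, 0.195, 328.613], [-1.0, 0.016, 0.0, -17.274], [-0.004, -0.195, -0.981, 1429.048], [0.0, 0.0, 0.0, 1.0]] 0.00383078231292517
{'clock': 0.1, 'qpos': array([ 1.29261352e+00,  3.53588572e-01,  1.63407040e+00,  7.21966776e-06,
        1.15522066e+00, -2.39184602e-03]), 'qvel': array([ 0.00114197, -0.0021627 , -0.00154685, -0.00028738, -0.00117812,
        0.00218534]), 'joint_efforts': array([ 1.57687793e-05, -6.06353974e+01, -3.42815244e+01, -1.88838453e-04,
        3.96558098e-03, -7.79598781e-05]), 'eef_pos': array([170.0542012, 600.9243454, 202.7261895]), 'tcp_rot': array([-3.14030570e+00, -9.67962676e-06,  2.86579877e+00]), 'contact_force': array([0.17361838, 0.12606929, 0.09199816]), 'wrist_torque': array([ 0.02394956,  0.00799992, -0.02971163]), 'grasp_force': 0.0, 'opening': 1.001626290764759}
```

View pics/top0.png

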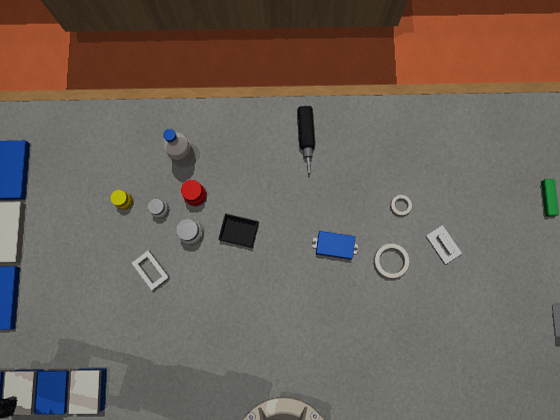

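View pics/side0.png

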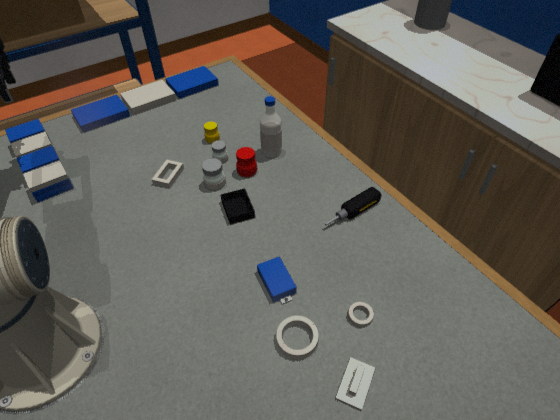

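Top view: the base is at (335,245), dish (239,231), frame (150,270), lid (444,245), large roll (391,261) and small roll (401,205).
Jar candidates: red (193,192), yellow (121,199), large grey (189,231), small grey (157,208). The small grey one fits, being neither red nor yellow and the smaller of the grey pair. In the side view it is at (219,150), with the large grey one at (213,173).

Next I'll confirm this in a crop and measure from both depth views.

```bash
cat > h.py <<'E'
import cv2, numpy as np
from rig import sensors, grab_frame, camera_params
def cloud(n,d):
    c=camera_params(n);K=c["camera_matrix"];T=c["world_from_camera"]
    v,u=np.mgrid[:420,:560]
    P=np.stack([(u-K[0,2])*d/K[0,0],(v-K[1,2])*d/K[1,1],d],-1)
    return P@T[:3,:3].T+T[:3,3]
def proj(n,p):
    c=camera_params(n);K=c["camera_matrix"];T=np.linalg.inv(c["world_from_camera"])
    q=K@(T[:3,:3]@np.asarray(p,float)+T[:3,3]); return q[:2]/q[2]
def blobs(n,d,zmin=5,x=(200,800),y=(-420,420),minpx=25):
    W=cloud(n,d); ok=(d>0)&(W[...,2]>zmin)&(W[...,2]<260)&(W[...,0]>x[0])&(W[...,0]<x[1])&(W[...,1]>y[0])&(W[...,1]<y[1])
    k,l,s,c=cv2.connectedComponentsWithStats(ok.astype(np.uint8),connectivity=8)
    for i in range(1,k):
        if s[i,4]<minpx: continue
        m=l==i; Q=W[m]; z=np.percentile(Q[:,2],90)
        t=Q[Q[:,2]>z-6][:,:2].astype(np.float32)
        r=cv2.minAreaRect(t)
        yield dict(px=np.round(c[i]),n=s[i,4],ztop=round(z,1),c=np.round(r[0],1),size=np.round(r[1],1),ang=round(r[2],1))
E
python3 - <<'E'
from h import *
for n in("top","side"):
    d=np.load(n+"_d.npy"); W=cloud(n,d)
    print(n,"bench z",[round(float(np.median(W[a:a+10,b:b+10,2])),1) for a,b in ((300,300),(200,280),(320,180))])
    for b in blobs(n,d): print(*b.values())
t=np.load("top_p.npy")[175:295,100:260,::-1]; s=np.load("side_p.npy")[110:200,150:290,::-1]
t=cv2.resize(t,(400,300),interpolation=3); s=cv2.resize(s,(400,300),interpolation=3)
cv2.imwrite("pics/crop1.png",np.hstack([t,s]))
E
```

```text
top bench z [0.0, -0.3, -0.0]
[178. 149.] 862 187.6 [751.7 259.3] [29.2 28.1] 63.4
[307. 147.] 350 39.3 [770.8 -77.5] [37.9 58.4] 89.1
[193. 193.] 514 74.2 [642.7 225.2] [52.9 50.7] 44.4
[124. 200.] 235 56.9 [629.9 408.1] [40.7 23.3] 0.3
[401. 205.] 232 19.5 [ 605.5 -324.1] [52.1 54.3] 43.6
[158. 208.] 311 57.9 [605.4 319.8] [39.  39.4] 39.2
[238. 231.] 470 29.6 [543.9 107.8] [90.  70.8] 75.5
[189. 232.] 534 76.3 [540.  234.5] [52.5 53.1] 44.7
[435. 240.] 184 17.5 [ 509.7 -405. ] [29.1 60.8] 88.5
[335. 245.] 949 33.6 [ 501.  -145.1] [95.7 59.9] 80.6
[392. 261.] 519 27.4 [ 457.9 -289.8] [89.2 85.8] 89.5
[150. 270.] 527 23.5 [443.5 337.7] [90.7 54.5] 37.9
side bench z [-1.9, -2.2, -1.5]
[271. 130.] 1027 167.2 [751.5 257.7] [28.2 26.5] 74.7
[214. 160.] 1078 70.6 [540.7 236.1] [55.2 54.2] 89.3
[246. 162.] 521 70.1 [644.1 225.6] [53.1 53.1] 3.1
[167. 173.] 414 19.9 [444.5 337.1] [94.2 57.7] 38.3
[238. 205.] 436 26.9 [544.3 109.2] [96.7 70.7] 75.6
[347. 211.] 371 36.2 [777.6 -78.7] [45.8 37.8] 8.5
[276. 279.] 1084 29.7 [ 500.8 -144.7] [98.6 60.7] 80.2
[361. 314.] 332 15.6 [ 605.1 -324. ] [53.7 54.2] 33.0
[297. 337.] 849 23.8 [ 457.4 -289. ] [89.5 88.8] 3.7
[352. 369.] 240 23.7 [ 515.1 -416.2] [16.6  6.8] 7.7
```

View pics/crop1.png

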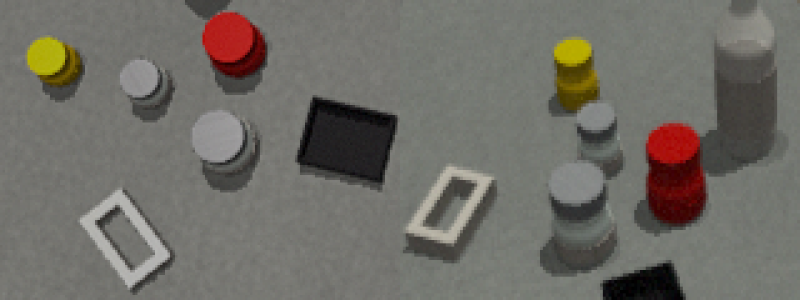

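The crop shows the small grey jar at (145,82) on the left and (598,135) on the right, clearly smaller than the large grey one at (223,140) / (578,213). That confirms the pick. The lid and the yellow jar were clipped by my y limits, so I'll redo those and write the move calculator.

```bash
cat >> h.py <<'E'
import json,os
def step(*targets):
    """targets (x,y,z,yawdeg) of TCP pointing down, relative to the commanded pose (last saved); prints rows"""
    c=json.load(open("cmd.json")); a=np.radians(c[3])
    R=np.array([[np.cos(a),np.sin(a),0],[np.sin(a),-np.cos(a),0],[0,0,-1]])
    for t in targets:
        s=R.T@(np.array(t[:3])-c[:3])/1000; print("rz",round(-np.radians(t[3]-c[3]),4),"shift",np.round(s,4), "rows>=",round(max(np.linalg.norm(s)/.0625,abs(t[3]-c[3])/10.7),1))
def setc(*c): json.dump(list(c),open("cmd.json","w"))
E
python3 - <<'E'
from h import *
for n in("top","side"):
    d=np.load(n+"_d.npy"); print(n)
    for b in blobs(n,d,zmin=4.5 if n=="top" else 2.5,x=(420,660),y=(-520,-350)): print(*b.values())
    for b in blobs(n,d,zmin=12,x=(420,660),y=(-520,-350),minpx=8): print("rib",*b.values())
    for b in blobs(n,d,zmin=42,x=(560,680),y=(270,470)): print("jars",*b.values())
    W=cloud(n,d);
    for nm,cx,cy in(("frame",444,337.4),("tape",457.6,-289.5)):
        m=(np.hypot(W[...,0]-cx,W[...,1]-cy)<65)&(W[...,2]>12)&(W[...,2]<35)
        q=W[m]; r=cv2.minEnclosingCircle(q[:,:2].astype(np.float32)); print(nm,np.round(r[0],1),round(r[1],1),"top z med",round(float(np.median(q[:,2])),1))
setc(170.2,601.4,203.4,164.2)
step((444,337.4,120,38),(444,337.4,0,38))
E
```

```text
top
[444. 245.] 650 28.1 [ 499.6 -431.7] [55.7 16.5] 30.6
rib [445. 244.] 159 31.6 [ 499.1 -431.6] [55.1 15.3] 29.5
jars [119. 198.] 215 58.0 [629.4 416.4] [39.5 39.7] 75.8
jars [156. 207.] 214 58.7 [604.4 318.4] [39.1 39.1] 64.9
frame [443.5 337.9] 52.7 top z med 19.6
tape [ 457.8 -289.4] 45.2 top z med 23.9
side
[355. 383.] 1245 25.7 [ 498.9 -431. ] [56.5 13.8] 31.1
rib [356. 380.] 225 27.8 [ 498.9 -431. ] [56.5 13.8] 31.1
jars [210. 126.] 115 54.8 [629.9 416. ] [40.7 37.7] 61.7
jars [218. 146.] 131 54.8 [605.3 320.8] [39.8 42.9] 16.9
frame [443.7 337.6] 52.0 top z med 17.6
tape [ 457.6 -288.7] 46.0 top z med 21.9
rz 2.2026 shift [-0.3353 -0.1795  0.0834] rows>= 11.8
rz 2.2026 shift [-0.3353 -0.1795  0.2034] rows>= 11.8
```

```bash
python3 - <<'E'
from h import *
setc(170.2,601.4,203.4,164.2); step((307,469,150,98))
setc(307,469,150,98); step((443.7,337.5,60,38),(443.7,337.5,0,38))
E
```

```text
rz 1.1554 shift [-0.1677 -0.0901  0.0534] rows>= 6.2
rz 1.0472 shift [-0.1492  0.1171  0.09  ] rows>= 5.6
rz 1.0472 shift [-0.1492  0.1171  0.15  ] rows>= 5.6
```

Units first: shifts go in shares of 40 cm and turns go in shares of 2 pi rad. So -0.1677 m is -0.4193, -0.0901 m is -0.2253, 1.1554 rad is 0.1839.

move_arm([
  [0,0,0.1839,-0.4193,-0.2253,0.1335,0.085],
  [0,0,0.1839,-0.4193,-0.2253,0.1335,0.085],
  [0,0,0.1839,-0.4193,-0.2253,0.1335,0.085],
  [0,0,0.1839,-0.4193,-0.2253,0.1335,0.085],
  [0,0,0.1839,-0.4193,-0.2253,0.1335,0.085],
  [0,0,0.1839,-0.4193,-0.2253,0.1335,0.085],
  [0,0,0.1839,-0.4193,-0.2253,0.1335,0.085],
  [0,0,0.1839,-0.4193,-0.2253,0.1335,0.085],
], grip_force=40)

```text
clock: 1.1
eef_pos: [306.9, 468.9, 149.8]
tcp_rot: [-3.141, 0.0, 1.714]
contact_force: [0.0, 0.3, 1.2]
opening: 0.996
grasp_force: 0.0
```

Scaled: -0.1492 m is -0.373, 0.1171 m is 0.2928, 1.0472 rad is 0.1667.

move_arm([
  [0,0,0.1667,-0.373,0.2928,0.225,0.085],
  [0,0,0.1667,-0.373,0.2928,0.225,0.085],
  [0,0,0.1667,-0.373,0.2928,0.225,0.085],
  [0,0,0.1667,-0.373,0.2928,0.225,0.085],
  [0,0,0.1667,-0.373,0.2928,0.225,0.085],
  [0,0,0.1667,-0.373,0.2928,0.225,0.085],
  [0,0,0.1667,-0.373,0.2928,0.225,0.085],
  [0,0,0.1667,-0.373,0.2928,0.225,0.085],
])

```text
clock: 2.1
eef_pos: [443.7, 337.7, 60.0]
tcp_rot: [-3.142, -0.0, 0.667]
contact_force: [0.5, 0.4, 0.8]
opening: 0.993
grasp_force: 0.0
```

Scaled: 0.059 m is 0.1475, 0.055 m is 0.1375.

move_arm([
  [0,0,0,0,0,0.0875,0.085],
  [0,0,0,0,0,0.1375,0.085],
  [0,0,0,0,0,0.1475,0.075],
  [0,0,0,0,0,0.1475,0.06],
  [0,0,0,0,0,0.1475,0.045],
  [0,0,0,0,0,0.1475,0.045],
  [0,0,0,0,0,0.1475,0.045],
  [0,0,0,0,0,0.1475,0.045],
])

```text
clock: 3.1
eef_pos: [443.8, 337.6, 1.2]
tcp_rot: [-3.142, -0.0, 0.663]
contact_force: [-0.9, -0.5, -0.1]
opening: 0.528
grasp_force: 0.0
```

```bash
python3 - <<'E'
from h import *
print(sensors.sense())
setc(443.7,337.5,150,38); step((520,120,150,59.2)); setc(520,120,150,59.2); step((501,-145,150,80.4),(501,-145,60,80.4)) 
E
```

```text
{'clock': 3.1, 'qpos': array([6.47643416e-01, 5.20814844e-01, 1.91799079e+00, 2.43883690e-05,
       7.02445976e-01, 1.55517895e+00]), 'qvel': array([-0.00034448,  0.00324331,  0.00135816,  0.00097318, -0.00052758,
        0.00175408]), 'joint_efforts': array([ 3.94840245e-03, -5.98672235e+01, -2.19965851e+01,  1.90977312e-04,
       -1.51393793e-03, -1.78480284e-03]), 'eef_pos': array([443.82713816, 337.64011093,   1.19409749]), 'tcp_rot': array([-3.14158222e+00, -3.41251031e-04,  6.63242183e-01]), 'contact_force': array([-0.85467322, -0.51358208, -0.10121022]), 'wrist_torque': array([ 0.00858161, -0.0421116 ,  0.03603363]), 'grasp_force': 0.0, 'opening': 0.5280415254544372}
rz -0.37 shift [-0.0738  0.2184  0.    ] rows>= 3.7
rz -0.37 shift [-0.2374  0.1194  0.    ] rows>= 4.3
rz -0.37 shift [-0.2374  0.1194  0.09  ] rows>= 4.5
```

```bash
python3 - <<'E'
from h import *
a=[]
for n in("top","side"):
    p,d=grab_frame(n); u,v=proj(n,(444,337,20)).astype(int); print(u,v)
    u0=max(u-35,0);v0=max(v-35,0)
    a.append(cv2.resize(p[v0:v0+70,u0:u0+70,::-1],(400,400),interpolation=3))
cv2.imwrite("pics/g1.png",np.hstack(a))
E
```

```text
149 269
167 170
```

View pics/g1.png

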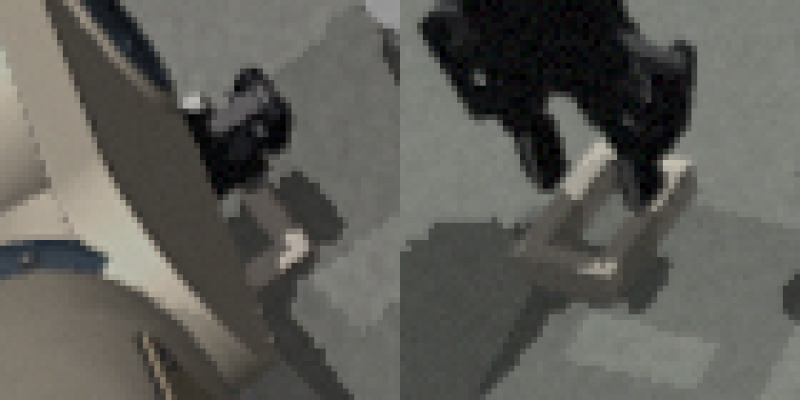

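The side crop shows the frame unmoved, with fingertips at about (548,188) and (650,208). They look higher than the TCP reading says, so I'll check with depth.

```bash
python3 - <<'E'
from h import *
p,d=grab_frame("side"); W=cloud("side",d); u0,v0=167-35,170-35
for cu,cv in((545,150),(548,170),(548,182),(640,150),(648,175),(650,190),(650,200),(655,203),(590,170),(675,175),(560,200),(530,190)):
    u=u0+(cu-400)/400*70; v=v0+cv/400*70
    print((cu,cv),np.round(W[int(v),int(u)],0),p[int(v),int(u)])
for z in(0,20):
  for s in(-27,27,22,-22): print(z,s,[round(float(k),0) for k in ((proj("side",(443.8-.616*s,337.6+.788*s,z))-[u0,v0])*400/70+[400,0])])
E
```

```text
(545, 150) [427. 353.  55.] [11 10 19]
(548, 170) [424. 350.  48.] [0 3 4]
(548, 182) [423. 350.  41.] [0 0 0]
(640, 150) [462. 305.  72.] [15 17 18]
(648, 175) [462. 308.  55.] [10  7  6]
(650, 190) [459. 303.  49.] [ 9 14 19]
(650, 200) [458. 307.  39.] [49 47 45]
(655, 203) [460. 305.  39.] [107 103  95]
(590, 170) [451. 370.  18.] [167 162 151]
(675, 175) [486. 342.  17.] [155 152 139]
(560, 200) [428. 353.  19.] [88 84 81]
(530, 190) [422. 393.   1.] [124 127 121]
0 -27 [656.0, 244.0]
0 27 [562.0, 223.0]
0 22 [570.0, 225.0]
0 -22 [648.0, 242.0]
20 -27 [649.0, 216.0]
20 27 [553.0, 194.0]
20 22 [562.0, 196.0]
20 -22 [640.0, 214.0]
```

move_arm([
  [0,0,0,0,0,-0.125,0.045],
  [0,0,0,0,0,-0.25,0.045],
  [0,0,0,0,0,-0.25,0.045],
])

```text
clock: 3.62
eef_pos: [446.1, 339.3, 104.7]
tcp_rot: [3.141, -0.007, 0.663]
contact_force: [0.1, 0.5, 0.5]
opening: 0.523
grasp_force: 0.0
```

```bash
python3 - <<'E'
from h import *
s=sensors.sense(); t=s["eef_pos"]; print(t,s["opening"])
p,d=grab_frame("side"); W=cloud("side",d)
m=(np.hypot(W[...,0]-t[0],W[...,1]-t[1])<75)&(W[...,2]>40)
print(np.percentile(W[m][:,2],[0,.5,1,2,5]).round())
u,v=proj("side",t).astype(int); print(u,v)
c=cv2.resize(p[v-60:v+20,u-50:u+50,::-1],(800,600),interpolation=3)
cv2.circle(c,(int(50*8),int(60*7.5)),5,(0,0,255),1); cv2.imwrite("pics/g2.png",c)
E
```

```text
[446.05531843 339.31291371 104.74563143] 0.5232004706548123
[130. 140. 146. 155. 182.]
161 147
```

View pics/g2.png

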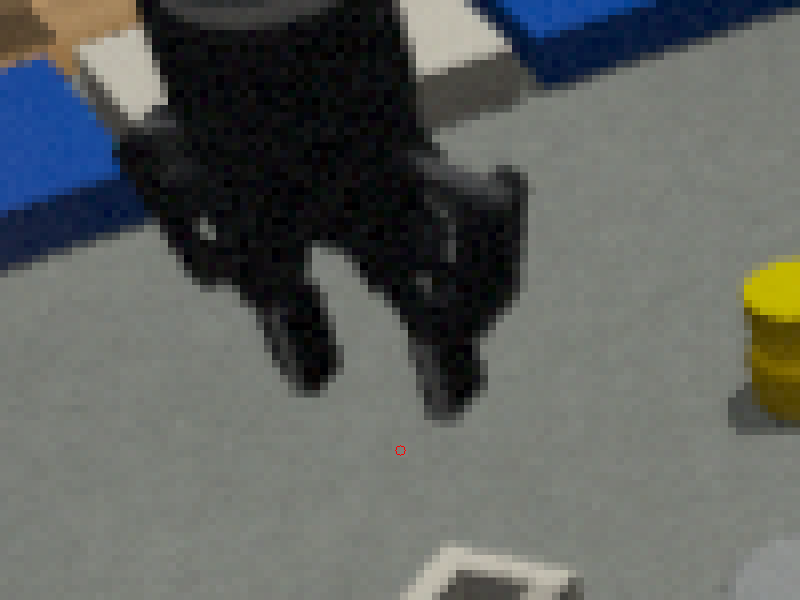

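The tips sit at (305,390) and (440,415), well above the projected TCP circle at (400,450). I'll measure the true tip height at two openings with the arm still.

move_arm([
  [0,0,0,0,0,0,0.054],
  [0,0,0,0,0,0,0.054],
  [0,0,0,0,0,0,0.054],
  [0,0,0,0,0,0,0.054],
])

```text
clock: 4.18
eef_pos: [443.5, 337.4, 100.4]
tcp_rot: [-3.142, 0.001, 0.663]
contact_force: [0.7, 0.6, 0.1]
opening: 0.634
grasp_force: 0.0
```

```bash
cat >> h.py <<'E'
def tips(name):
    s=sensors.sense(); t=s["eef_pos"]; o=s["opening"]*85.4/2; a=s["tcp_rot"][2]; y=np.array([np.sin(a),-np.cos(a),0])
    print(t.round(1),"open",round(2*o,1),"yaw",round(np.degrees(a),1))
    p,d=grab_frame("side"); W=cloud("side",d); g=p.sum(-1).astype(int)
    for k in(-1,1):
        q=t+k*(o+5)*y
        m=(np.hypot(W[...,0]-q[0],W[...,1]-q[1])<22)&(W[...,2]>t[2]-40)&(W[...,2]<t[2]+70)&(g<150)
        z=W[m][:,2]; print("finger",k,"lowest",np.sort(z)[:8].round(0), m.sum(), "rows max",np.nonzero(m)[0].max(), [(dz,proj("side",q+[0,0,dz]).round(1).tolist()) for dz in(0,10,20,30)])
    u,v=proj("side",t).astype(int)
    cv2.imwrite(f"pics/{name}.png",cv2.resize(p[v-45:v+15,u-40:u+40,::-1],(800,600),interpolation=3)); print("crop origin",u-40,v-45)
E
python3 -c "
from h import *
tips('t54')"
```

```text
[443.5 337.4 100.4] open 54.1 yaw 38.0
finger -1 lowest [132. 133. 135. 135. 137. 137. 137. 137.] 84 rows max 139 [(0, [150.7, 147.2]), (10, [149.8, 144.4]), (20, [148.9, 141.5]), (30, [148.1, 138.6])]
finger 1 lowest [136. 137. 140. 141. 141. 142. 142. 143.] 54 rows max 143 [(0, [171.5, 151.7]), (10, [170.8, 148.8]), (20, [170.0, 146.0]), (30, [169.3, 143.1])]
crop origin 121 104
```

move_arm([
  [0,0,0,0,0,0,0.0],
  [0,0,0,0,0,0,0.0],
  [0,0,0,0,0,0,0.0],
  [0,0,0,0,0,0,0.0],
  [0,0,0,0,0,0,0.0],
  [0,0,0,0,0,0,0.0],
])

```text
clock: 4.97
eef_pos: [443.7, 337.6, 101.0]
tcp_rot: [3.142, 0.0, 0.663]
contact_force: [0.7, -0.8, 0.1]
opening: 0.001
grasp_force: 0.0
```

```bash
python3 -c "
from h import *
tips('t0')"
```

```text
[443.7 337.6 101. ] open 0.1 yaw 38.0
finger -1 lowest [133. 133. 134. 134. 136. 136. 137. 137.] 87 rows max 142 [(0, [159.4, 148.8]), (10, [158.6, 146.0]), (20, [157.8, 143.2]), (30, [157.0, 140.3])]
finger 1 lowest [133. 133. 134. 134. 136. 136. 137. 137.] 89 rows max 142 [(0, [162.7, 149.5]), (10, [161.9, 146.7]), (20, [161.1, 143.9]), (30, [160.3, 141.0])]
crop origin 121 104
```

View pics/t0.png

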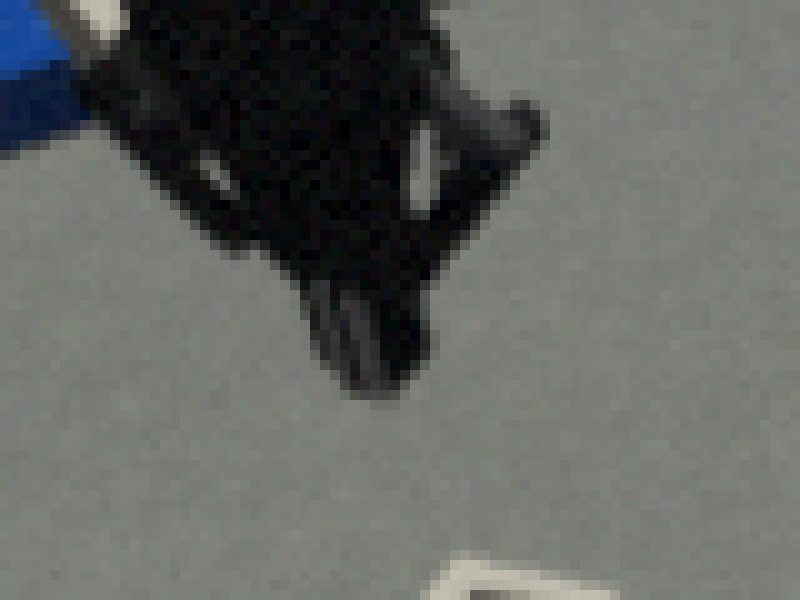

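The tip, shut, is at pixel (158,143), about 25–30 mm above the reported TCP. I'll find the true offset by touching the bench gently beside the frame.

Scaled: 0.118 m is 0.295, 0.112 m is 0.28.

move_arm([
  [0,0,0,-0.15,0,0,0],
  [0,0,0,-0.225,0,0.125,0],
  [0,0,0,-0.225,0,0.225,0],
  [0,0,0,-0.225,0,0.28,0],
  [0,0,0,-0.225,0,0.295,0],
  [0,0,0,-0.225,0,0.295,0],
])

```text
clock: 5.78
eef_pos: [373.0, 282.3, -16.9]
tcp_rot: [3.142, 0.0, 0.663]
contact_force: [-0.3, -1.0, 0.3]
opening: 0.003
grasp_force: 0.0
```

Scaled: 0.004 m is 0.01, 0.002 m is 0.005.

move_arm([
  [0,0,0,0,0,0.005,0],
  [0,0,0,0,0,0.01,0],
  [0,0,0,0,0,0.01,0],
])

```text
clock: 6.15
eef_pos: [373.0, 282.3, -20.7]
tcp_rot: [3.142, -0.001, 0.663]
contact_force: [-0.2, -0.2, 0.3]
opening: -0.003
grasp_force: 0.0
```

```bash
python3 -c "
from h import *
tips('t1')"
```

```text
[373.  282.3 -20.7] open -0.2 yaw 38.0
finger -1 lowest [-2.  9. 10. 11. 12. 12. 13. 15.] 70 rows max 198 [(0, [153.6, 201.7]), (10, [152.7, 199.3]), (20, [151.9, 196.8]), (30, [151.1, 194.3])]
finger 1 lowest [-2.  9. 10. 11. 12. 12. 13. 15.] 71 rows max 198 [(0, [156.6, 202.4]), (10, [155.8, 200.0]), (20, [155.0, 197.6]), (30, [154.2, 195.1])]
crop origin 115 157
```

View pics/t1.png

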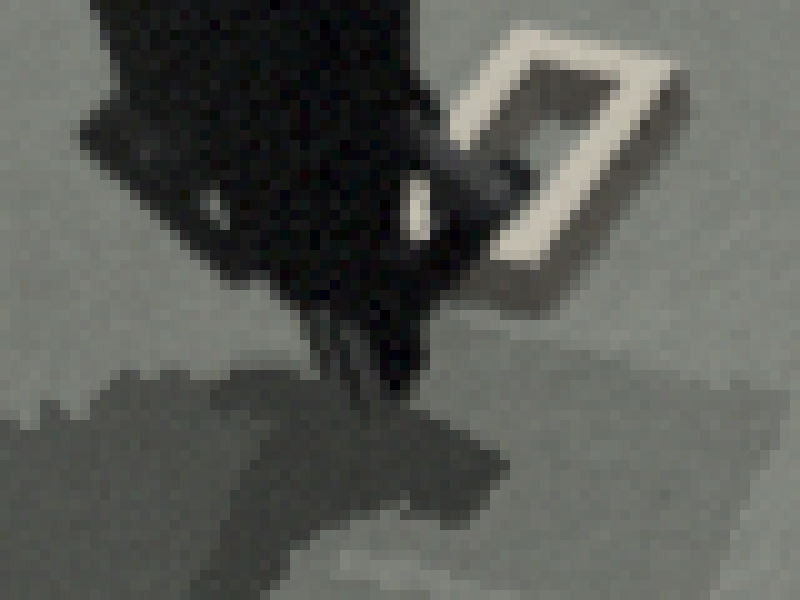

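Crop: the tip at (385,400) is just above its shadow, a few mm off the bench. I'll keep going down slowly.

Scaled: 0.003 m is 0.0075, 0.002 m is 0.005.

move_arm([
  [0,0,0,0,0,0.005,0],
  [0,0,0,0,0,0.0075,0],
  [0,0,0,0,0,0.0075,0],
])

```text
clock: 6.58
eef_pos: [372.7, 282.1, -24.1]
tcp_rot: [3.142, 0.0, 0.663]
contact_force: [0.9, -0.1, -0.8]
opening: -0.006
grasp_force: 0.0
```

Scaled: 0.002 m is 0.005, 0.001 m is 0.0025.

move_arm([
  [0,0,0,0,0,0.0025,0],
  [0,0,0,0,0,0.005,0],
  [0,0,0,0,0,0.005,0],
])

```text
clock: 6.95
eef_pos: [372.7, 282.1, -26.1]
tcp_rot: [-3.142, 0.0, 0.663]
contact_force: [0.8, 0.3, -0.6]
opening: -0.002
grasp_force: 0.0
```

Scaled: 0.002 m is 0.005, 0.001 m is 0.0025.

move_arm([
  [0,0,0,0,0,0.0025,0],
  [0,0,0,0,0,0.005,0],
  [0,0,0,0,0,0.005,0],
])

```text
clock: 7.32
eef_pos: [372.8, 282.2, -27.8]
tcp_rot: [3.142, -0.0, 0.663]
contact_force: [-0.2, -0.8, 4.2]
opening: 0.001
grasp_force: 2.3
```

Scaled: 0.001 m is 0.0025.

move_arm([
  [0,0,0,0,0,0.0025,0],
  [0,0,0,0,0,0.0025,0],
])

```text
clock: 7.58
eef_pos: [372.9, 282.2, -27.9]
tcp_rot: [3.142, -0.0, 0.663]
contact_force: [-4.6, -4.2, 22.3]
opening: -0.002
grasp_force: 11.3
```

The bench is touched at reported z = -27.8, so the real tip (shut) is 27.7 mm above the reported TCP. I'll use that offset from here and regrasp the frame.

Scaled: 0.09 m is 0.225, -0.0613 m is -0.1533.

move_arm([
  [0,0,0,0,0,-0.125,0.085],
  [0,0,0,0.075,0,-0.1533,0.085],
  [0,0,0,0.225,0,-0.1533,0.085],
  [0,0,0,0.225,0,-0.1533,0.085],
  [0,0,0,0.225,0,-0.1533,0.085],
  [0,0,0,0.225,0,-0.075,0.085],
  [0,0,0,0.225,0,-0.025,0.085],
  [0,0,0,0.225,0,-0.0045,0.085],
])

```text
clock: 8.57
eef_pos: [441.8, 336.1, -28.5]
tcp_rot: [-3.142, 0.003, 0.663]
contact_force: [-0.2, -0.5, -0.5]
opening: 0.996
grasp_force: 0.0
```

move_arm([
  [0,0,0,0,0,0,0.07],
  [0,0,0,0,0,0,0.045],
  [0,0,0,0,0,0,0.045],
  [0,0,0,0,0,0,0.045],
  [0,0,0,0,0,0,0.045],
])

```text
clock: 9.2
eef_pos: [444.2, 337.9, -26.3]
tcp_rot: [3.142, -0.001, 0.663]
contact_force: [-2.3, -1.1, 6.7]
opening: 0.622
grasp_force: 42.7
```

```bash
python3 - <<'E'
from h import *
setc(443.7,337.5,0.5,38); step((443.7,337.5,100,38),(520,120,120,59.2)); setc(520,120,120,59.2); step((501,-145,120,80.4),(501,-145,70,80.4)) 
# refine the base by its top face from both depth views
for n in("top","side"):
    d=np.load(n+"_d.npy"); W=cloud(n,d); dz=0 if n=="top" else -2
    m=(np.hypot(W[...,0]-501,W[...,1]+145)<70)&(abs(W[...,2]-30-dz)<9); q=W[m]
    print(n,np.round(q.mean(0),1),np.median(q[:,2]).round(1),cv2.minAreaRect(q[:,:2].astype(np.float32)))
E
```

```text
rz -0.0 shift [ 0.      0.     -0.0995] rows>= 1.6
rz -0.37 shift [-0.0738  0.2184 -0.1195] rows>= 4.2
rz -0.37 shift [-0.2374  0.1194  0.    ] rows>= 4.3
rz -0.37 shift [-0.2374  0.1194  0.05  ] rows>= 4.3
top [ 500.4 -144.8   29.8] 29.9 ((501.2200012207031, -145.3543701171875), (96.08766174316406, 60.51211166381836), 80.53326416015625)
side [ 498.8 -148.2   27.6] 27.7 ((500.60028076171875, -144.73162841796875), (98.88026428222656, 60.86229705810547), 79.97325897216797)
```

Scaled: -0.0995 m is -0.2488, -0.0745 m is -0.1863.

move_arm([
  [0,0,0,0,0,-0.075,0.045],
  [0,0,0,0,0,-0.1863,0.045],
  [0,0,0,0,0,-0.2488,0.045],
  [0,0,0,0,0,-0.2488,0.045],
])

```text
clock: 9.7
eef_pos: [445.1, 338.6, 74.5]
tcp_rot: [3.142, -0.005, 0.663]
contact_force: [0.6, -0.2, -0.6]
opening: 0.619
grasp_force: 42.6
```

Scaled: 0.2184 m is 0.546, -0.0738 m is -0.1845, -0.37 rad is -0.0589.

move_arm([
  [0,0,-0.008,-0.025,0.075,-0.05,0.045],
  [0,0,-0.0286,-0.0875,0.2125,-0.05,0.045],
  [0,0,-0.0477,-0.1375,0.35,-0.05,0.045],
  [0,0,-0.0589,-0.1845,0.4875,-0.05,0.045],
  [0,0,-0.0589,-0.1845,0.546,-0.05,0.045],
  [0,0,-0.0589,-0.1845,0.546,-0.05,0.045],
])

```text
clock: 10.45
eef_pos: [520.2, 118.6, 91.2]
tcp_rot: [-3.141, 0.001, 1.03]
contact_force: [-0.2, -0.1, -0.5]
opening: 0.621
grasp_force: 42.6
```

Scaled: -0.2374 m is -0.5935, -0.225 m is -0.5625, -0.368 rad is -0.0586.

move_arm([
  [0,0,-0.0111,-0.1,0.05,0,0.045],
  [0,0,-0.0286,-0.225,0.1125,0,0.045],
  [0,0,-0.0446,-0.35,0.175,0,0.045],
  [0,0,-0.0541,-0.475,0.2375,0,0.045],
  [0,0,-0.0586,-0.5625,0.2825,0.05,0.045],
  [0,0,-0.0586,-0.5935,0.2985,0.125,0.045],
  [0,0,-0.0586,-0.5935,0.2985,0.125,0.045],
  [0,0,-0.0586,-0.5935,0.2985,0.125,0.045],
])

```text
clock: 11.45
eef_pos: [501.1, -143.8, 42.5]
tcp_rot: [-3.141, -0.0, 1.402]
contact_force: [-0.6, 0.5, -1.4]
opening: 0.626
grasp_force: 42.6
```

```bash
python3 - <<'E'
from h import *
print(sensors.sense()["eef_pos"],sensors.sense()["tcp_rot"],sensors.sense()["opening"])
a=[]
for n in("top","side"):
    p,d=grab_frame(n); np.save(f"{n}_d2.npy",d);u,v=proj(n,(501,-145,60)).astype(int); print(u-50,v-50)
    a.append(cv2.resize(p[v-50:v+50,u-50:u+50,::-1],(400,400),interpolation=3))
cv2.imwrite("pics/p1.png",np.hstack(a))
E
```

```text
[ 501.07386244 -143.82139238   42.53960864] [-3.14103611e+00 -3.21331077e-04  1.40189101e+00] 0.6255023997363942
286 193
225 217
```

View pics/p1.png

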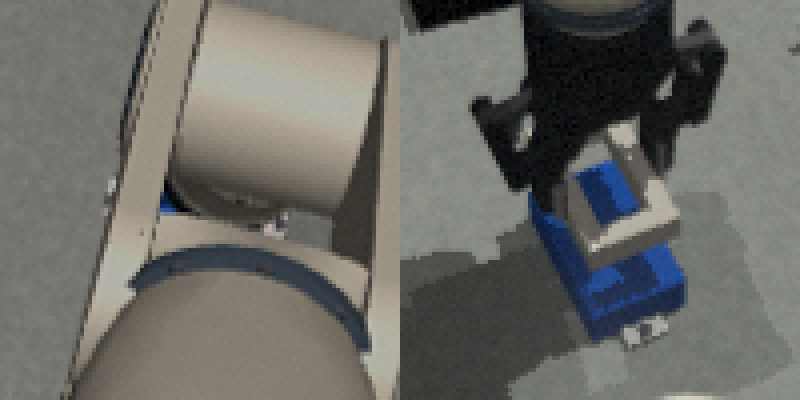

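The frame is held level over the base in the side view, at about (620,200). I'll measure where it really sits.

```bash
cat >> h.py <<'E'
def top(n,d,c,z,r=65,tol=6,bright=None,p=None):
    W=cloud(n,d); dz=0 if n=="top" else -2
    m=(np.hypot(W[...,0]-c[0],W[...,1]-c[1])<r)&(abs(W[...,2]-z-dz)<tol)
    if p is not None: m&=(p.min(-1)>70)
    q=W[m]; print(n,"n",m.sum(),"z",np.median(q[:,2]).round(1),[np.round(k,1) for k in cv2.minAreaRect(q[:,:2].astype(np.float32))])
    return q
E
python3 - <<'E'
from h import *
p,d=grab_frame("side")
W=cloud("side",d); m=(np.hypot(W[...,0]-501,W[...,1]+145)<65)&(p.min(-1)>90)&(W[...,2]>55)&(W[...,2]<110)
print(np.histogram(W[m][:,2],bins=range(54,112,4)))
for z in (82,86,90): top("side",d,(501,-145),z,p=p,tol=7)
E
```

```text
(array([  0,   0,   0,   5,   2,   2,   1,  22, 163,  13,   0,   0,   0,
         0]), array([ 54,  58,  62,  66,  70,  74,  78,  82,  86,  90,  94,  98, 102,
       106, 110]))
side n 185 z 85.0 [array([ 507.6, -146.1]), array([89.2, 67. ]), np.float64(79.2)]
side n 378 z 87.5 [array([ 507.7, -145.5]), array([90.3, 67. ]), np.float64(79.3)]
side n 354 z 87.6 [array([ 507.8, -145.5]), array([90.3, 66.9]), np.float64(79.3)]
```

Scaled: 0.0394 m is 0.0985, 0.0392 m is 0.098.

move_arm([
  [0,0,0,0,0,0.05,0.045],
  [0,0,0,0,0,0.08,0.045],
  [0,0,0,0,0,0.0925,0.045],
  [0,0,0,0,0,0.098,0.045],
  [0,0,0,0,0,0.0985,0.045],
  [0,0,0,0,0,0.0985,0.045],
])

```text
clock: 12.35
eef_pos: [501.0, -144.8, 3.7]
tcp_rot: [-3.141, -0.0, 1.401]
contact_force: [-2.2, 3.8, 6.3]
opening: 0.62
grasp_force: 43.5
```

Scaled: -0.09 m is -0.225, -0.04 m is -0.1.

move_arm([
  [0,0,0,0,0,0,0.06],
  [0,0,0,0,0,0,0.075],
  [0,0,0,0,0,0,0.075],
  [0,0,0,0,0,-0.1,0.075],
  [0,0,0,0,0,-0.225,0.05],
  [0,0,0,0,0,-0.225,0.045],
])

```text
clock: 13.1
eef_pos: [503.8, -145.8, 96.3]
tcp_rot: [3.135, 0.001, 1.401]
contact_force: [0.3, 0.3, -1.1]
opening: 0.527
grasp_force: 0.0
```

```bash
python3 - <<'E'
from h import *
p,d=grab_frame("side"); top("side",d,(501,-145),50,p=p,tol=5,r=58)
L=(499.2,-431.3)
# cmd now
setc(501,-145,120.6,80.28)
# lid: closing dir perpendicular to 30.4 -> yaw 30.4 or 210.4 ; azimuth -40.8 neutral 49
step((500,-290,120,55)); setc(500,-290,120,55); step((*L,60,30.4),(*L,10,30.4))
E
```

```text
side n 516 z 47.9 [array([ 500.6, -143.4]), array([93.1, 54.8]), np.float64(80.1)]
rz 0.4412 shift [-0.1431  0.0235  0.0006] rows>= 2.4
rz 0.4294 shift [-0.1162  0.0804  0.06  ] rows>= 2.5
rz 0.4294 shift [-0.1162  0.0804  0.11  ] rows>= 2.9
```

Scaled: -0.1431 m is -0.3578, 0.0235 m is 0.0588, 0.4412 rad is 0.0702.

move_arm([
  [0,0,0.0239,-0.125,0.02,0,0.045],
  [0,0,0.0477,-0.25,0.04,0,0.045],
  [0,0,0.0702,-0.3578,0.0588,0.0015,0.045],
  [0,0,0.0702,-0.3578,0.0588,0.0015,0.045],
])

```text
clock: 13.65
eef_pos: [499.2, -292.2, 90.7]
tcp_rot: [-3.14, 0.0, 0.956]
contact_force: [-0.6, 0.9, -0.8]
opening: 0.525
grasp_force: 0.0
```

Scaled: -0.1162 m is -0.2905, -0.09 m is -0.225, 0.4294 rad is 0.0683.

move_arm([
  [0,0,0.0239,-0.1125,0.075,0,0.045],
  [0,0,0.0477,-0.225,0.155,0.05,0.045],
  [0,0,0.0683,-0.2905,0.201,0.125,0.045],
  [0,0,0.0683,-0.2905,0.201,0.15,0.045],
  [0,0,0.0683,-0.2905,0.201,0.15,0.045],
  [0,0,0.0683,-0.2905,0.201,0.15,0.045],
])

```text
clock: 14.4
eef_pos: [499.7, -430.1, 32.8]
tcp_rot: [-3.142, -0.0, 0.533]
contact_force: [-0.3, -0.2, 0.5]
opening: 0.526
grasp_force: 0.0
```

```bash
python3 - <<'E'
from h import *
s=sensors.sense(); print(s["eef_pos"],np.degrees(s["tcp_rot"][2]))
p,d=grab_frame("top"); p2,d2=grab_frame("side")
for n,dd,pp in(("top",d,p),("side",d2,p2)): top(n,dd,(501,-145),50,p=pp,tol=6,r=58)
u,v=proj("top",(501,-145,50)).astype(int);a=cv2.resize(p[v-30:v+30,u-30:u+30,::-1],(400,400),interpolation=3)
u,v=proj("side",(499,-431,40)).astype(int);b=cv2.resize(p2[v-40:v+40,u-40:u+40,::-1],(400,400),interpolation=3)
cv2.imwrite("pics/l1.png",np.hstack([a,b])); print(u,v)
E
```

```text
[ 499.72092785 -430.09442952   32.7690251 ] 30.543259880310217
top n 379 z 50.0 [array([ 500.3, -144.5]), array([89.7, 54.4]), np.float64(80.2)]
side n 297 z 47.8 [array([ 499.4, -144.9]), array([89.5, 53.5]), np.float64(80.5)]
357 375
```

View pics/l1.png

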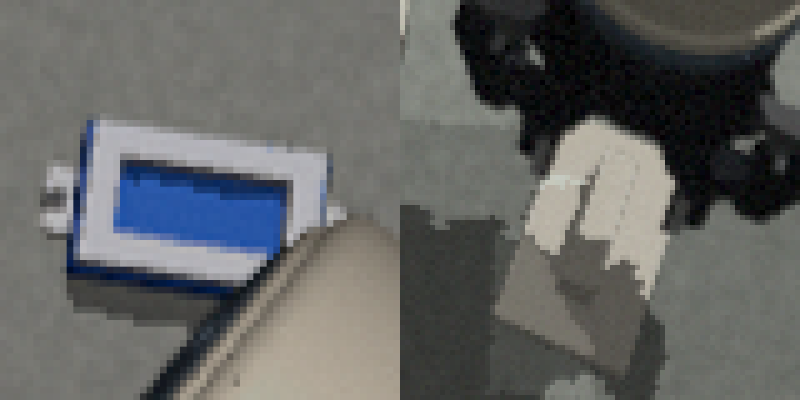

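The frame sits squarely on the base in the top view: the white frame at (205,205) has an even blue margin, centred at (500,-144.6) with its top at z=50. The fingers straddle the lid rib. Grasping it.

Scaled: 0.05 m is 0.125, 0.045 m is 0.1125.

move_arm([
  [0,0,0,0,0,0.0625,0.045],
  [0,0,0,0,0,0.1125,0.045],
  [0,0,0,0,0,0.125,0.035],
  [0,0,0,0,0,0.125,0.02],
  [0,0,0,0,0,0.125,0.005],
  [0,0,0,0,0,0.125,0.005],
  [0,0,0,0,0,0.125,0.005],
  [0,0,0,0,0,0.125,0.005],
])

```text
clock: 15.5
eef_pos: [499.5, -431.6, -17.2]
tcp_rot: [3.141, -0.0, 0.531]
contact_force: [-0.6, -0.3, 3.8]
opening: 0.155
grasp_force: 41.0
```

Scaled: -0.12 m is -0.3, -0.11 m is -0.275.

move_arm([
  [0,0,0,0,0,-0.05,0.005],
  [0,0,0,0,0,-0.15,0.005],
  [0,0,0,0,0,-0.275,0.005],
  [0,0,0,0,0,-0.3,0.005],
  [0,0,0,0,0,-0.3,0.005],
])

```text
clock: 16.12
eef_pos: [499.6, -431.6, 103.6]
tcp_rot: [3.14, -0.001, 0.531]
contact_force: [-0.4, 0.2, -1.7]
opening: 0.151
grasp_force: 40.5
```

```bash
python3 - <<'E'
from h import *
setc(499.2,-431.3,130,30.4); step((500,-290,130,55)); setc(500,-290,130,55); step((500.2,-144.7,130,80.3),(500.2,-144.7,80,80.3))
E
```

```text
rz -0.4294 shift [ 0.0722 -0.1215  0.    ] rows>= 2.3
rz -0.4416 shift [ 0.1191 -0.0832  0.    ] rows>= 2.4
rz -0.4416 shift [ 0.1191 -0.0832  0.05  ] rows>= 2.5
```

Scaled: -0.1215 m is -0.3038, 0.0722 m is 0.1805, -0.4294 rad is -0.0683.

move_arm([
  [0,0,-0.0159,0.045,-0.075,0,0.005],
  [0,0,-0.0398,0.1125,-0.1875,0,0.005],
  [0,0,-0.0605,0.1625,-0.27,0,0.005],
  [0,0,-0.0683,0.1805,-0.3038,0,0.005],
  [0,0,-0.0683,0.1805,-0.3038,0,0.005],
])

```text
clock: 16.75
eef_pos: [499.7, -289.4, 101.5]
tcp_rot: [-3.14, 0.0, 0.96]
contact_force: [-0.6, 0.2, -0.5]
opening: 0.151
grasp_force: 40.4
```

Scaled: 0.1191 m is 0.2978, 0.105 m is 0.2625, -0.4416 rad is -0.0703.

move_arm([
  [0,0,-0.0159,0.075,-0.05,0,0.005],
  [0,0,-0.0398,0.175,-0.125,0,0.005],
  [0,0,-0.0605,0.2625,-0.185,0.025,0.005],
  [0,0,-0.0703,0.2978,-0.208,0.1,0.005],
  [0,0,-0.0703,0.2978,-0.208,0.125,0.005],
  [0,0,-0.0703,0.2978,-0.208,0.125,0.005],
  [0,0,-0.0703,0.2978,-0.208,0.125,0.005],
])

```text
clock: 17.62
eef_pos: [500.9, -146.1, 52.9]
tcp_rot: [3.14, 0.0, 1.399]
contact_force: [-0.3, -0.1, -1.2]
opening: 0.155
grasp_force: 40.4
```

```bash
python3 - <<'E'
from h import *
s=sensors.sense(); print(s["eef_pos"],np.degrees(s["tcp_rot"][2]),s["opening"])
p,d=grab_frame("side"); W=cloud("side",d); m=(np.hypot(W[...,0]-501,W[...,1]+145)<65)&(p.min(-1)>60)&(W[...,2]>55)&(W[...,2]<110)
print(np.histogram(W[m][:,2],bins=range(54,112,4)))
q=W[m&(abs(W[...,2]-76)<6)]; print([np.round(k,1) for k in cv2.minAreaRect(q[:,:2].astype(np.float32))])
E
```

```text
[ 500.91118972 -146.07174095   52.87975864] 80.16759473759147 0.15451959374986712
(array([  0,   0,   0,   8,  57, 313,  52,  13,  11,  15,  75,   9,   1,
         3]), array([ 54,  58,  62,  66,  70,  74,  78,  82,  86,  90,  94,  98, 102,
       106, 110]))
[array([ 499.6, -147.8]), array([88.2, 54.5]), np.float64(80.6)]
```

Scaled: 0.02 m is 0.05, 0.001 m is 0.0025.

move_arm([
  [0,0,0,0.0025,0,0.025,0.005],
  [0,0,0,0.0025,0,0.04,0.005],
  [0,0,0,0.0025,0,0.0475,0.005],
  [0,0,0,0.0025,0,0.05,0.005],
  [0,0,0,0.0025,0,0.05,0.005],
])

```text
clock: 18.3
eef_pos: [500.0, -143.7, 32.7]
tcp_rot: [-3.141, 0.0, 1.402]
contact_force: [-3.6, 1.1, 8.2]
opening: 0.153
grasp_force: 41.7
```

```bash
python3 - <<'E'
from h import *
s=sensors.sense(); print(s["eef_pos"],np.degrees(s["tcp_rot"][2]),s["opening"])
p,d=grab_frame("side"); W=cloud("side",d); m=(np.hypot(W[...,0]-501,W[...,1]+145)<65)&(p.min(-1)>60)
q=W[m&(abs(W[...,2]-56)<5)]; print(np.median(q[:,2]),[np.round(k,1) for k in cv2.minAreaRect(q[:,:2].astype(np.float32))])
E
```

```text
[ 500.0261431  -143.67351152   32.70752725] 80.31438155509883 0.15293495027354365
56.124344507876344 [array([ 499.2, -146. ]), array([87. , 54.6]), np.float64(80.2)]
```

Scaled: -0.07 m is -0.175, -0.04 m is -0.1.

move_arm([
  [0,0,0,0,0,0,0.02],
  [0,0,0,0,0,0,0.04],
  [0,0,0,0,0,0,0.04],
  [0,0,0,0,0,-0.1,0.04],
  [0,0,0,0,0,-0.175,0.045],
  [0,0,0,0,0,-0.175,0.05],
])

```text
clock: 19.1
eef_pos: [502.1, -144.3, 104.4]
tcp_rot: [3.137, 0.001, 1.402]
contact_force: [0.3, -0.3, -1.0]
opening: 0.585
grasp_force: 0.0
```

```bash
python3 - <<'E'
from h import *
s=sensors.sense(); print(s["eef_pos"],np.degrees(s["tcp_rot"][2]),s["opening"])
p,d=grab_frame("side"); top("side",d,(500,-145),58,p=p,tol=5,r=58)
setc(500.2+.2,-143.7,130,80.3)
# roll at R, pinch on its -y side: wall centre 39 mm from centre along (base -y) => closing dir along base y, yaw -9.7+... tool y dir = yaw-90
R=np.array([457.7,-289.1]); yb=np.array([.168,.986])
for sg in(1,-1): print(R+sg*39*yb)
E
```

```text
[ 502.09166411 -144.25663361  104.3549468 ] 80.30372527286431 0.5853114051961359
side n 631 z 56.1 [array([ 499.7, -143.5]), array([91.7, 55.4]), np.float64(80.9)]
[ 464.252 -250.646]
[ 451.148 -327.554]
```

```bash
python3 - <<'E'
from h import *
setc(500.4,-143.7,130,80.3)
step((496.2,-295.7,130,80.3),(496.2,-295.7,60,80.3)); setc(496.2,-295.7,130,80.3); step((642.9,-169.2,130,80.3),(642.9,-169.2,60,80.3))
W=cloud("top",np.load("top_d.npy")); m=(np.hypot(W[...,0]-700,W[...,1]+90)<80)&(W[...,2]>4); print("driver min x",W[m][W[m][:,0].argmin()])
E
```

```text
rz -0.0 shift [-0.1505  0.0215  0.    ] rows>= 2.4
rz -0.0 shift [-0.1505  0.0215  0.07  ] rows>= 2.7
rz -0.0 shift [0.1494 0.1233 0.    ] rows>= 3.1
rz -0.0 shift [0.1494 0.1233 0.07  ] rows>= 3.3
driver min x [622.08298627 -82.93581702   6.28035014]
```

move_arm([
  [0,0,0,-0.125,0.0175,0,0.05],
  [0,0,0,-0.275,0.0375,0,0.05],
  [0,0,0,-0.3625,0.0525,0.05,0.05],
  [0,0,0,-0.3763,0.0538,0.15,0.05],
  [0,0,0,-0.3763,0.0538,0.175,0.05],
  [0,0,0,-0.3763,0.0538,0.175,0.05],
  [0,0,0,-0.3763,0.0538,0.175,0.05],
], grip_force=50)

```text
clock: 20.02
eef_pos: [497.0, -295.4, 33.2]
tcp_rot: [3.141, 0.0, 1.402]
contact_force: [0.1, -0.8, -0.1]
opening: 0.588
grasp_force: 0.0
```

```bash
python3 - <<'E'
from h import *
s=sensors.sense(); print(s["eef_pos"],np.degrees(s["tcp_rot"][2]))
p,d=grab_frame("top"); p2,d2=grab_frame("side")
for n,dd,pp in(("top",d,p),("side",d2,p2)): top(n,dd,(501,-145),58,p=pp,tol=5,r=58)
u,v=proj("top",(501,-145,50)).astype(int);a=cv2.resize(p[v-30:v+30,u-30:u+30,::-1],(400,400),interpolation=3)
u,v=proj("side",(470,-290,40)).astype(int);b=cv2.resize(p2[v-50:v+50,u-50:u+50,::-1],(400,400),interpolation=3)
cv2.imwrite("pics/r1.png",np.hstack([a,b]))
E
```

```text
[ 496.95969023 -295.44943168   33.23984486] 80.35507066396495
top n 553 z 58.0 [array([ 499.4, -143.8]), array([89.4, 54.2]), np.float64(80.4)]
side n 637 z 55.9 [array([ 498.9, -143.3]), array([90.9, 54.8]), np.float64(80.3)]
```

View pics/r1.png

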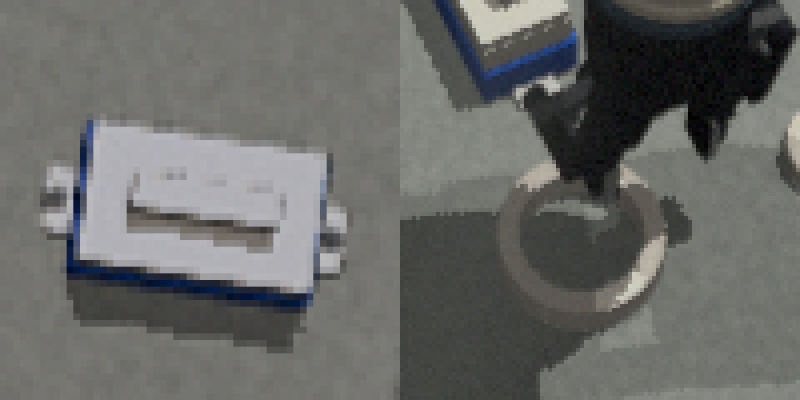

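The lid is squarely on the frame, offset by about 1 mm. The fingers straddle the roll's far wall, with the inner tip at (605,190) and the outer at (705,150). Grasping the roll.

Scaled: 0.058 m is 0.145, 0.05 m is 0.125.

move_arm([
  [0,0,0,0,0,0.075,0.05],
  [0,0,0,0,0,0.125,0.05],
  [0,0,0,0,0,0.145,0.045],
  [0,0,0,0,0,0.145,0.025],
  [0,0,0,0,0,0.145,0.005],
  [0,0,0,0,0,0.145,0.005],
  [0,0,0,0,0,0.145,0.005],
  [0,0,0,0,0,0.145,0.005],
])

```text
clock: 21.12
eef_pos: [496.8, -296.0, -25.0]
tcp_rot: [3.14, 0.0, 1.402]
contact_force: [-0.1, -0.0, 6.2]
opening: 0.13
grasp_force: 51.6
```

Scaled: -0.128 m is -0.32, -0.11 m is -0.275.

move_arm([
  [0,0,0,0,0,-0.05,0.005],
  [0,0,0,0,0,-0.15,0.005],
  [0,0,0,0,0,-0.275,0.005],
  [0,0,0,0,0,-0.32,0.005],
  [0,0,0,0,0,-0.32,0.005],
  [0,0,0,0,0,-0.32,0.005],
])

```text
clock: 21.88
eef_pos: [495.2, -295.1, 101.0]
tcp_rot: [-3.139, -0.001, 1.402]
contact_force: [-0.7, 0.8, -1.9]
opening: 0.127
grasp_force: 51.1
```

```bash
python3 - <<'E'
from h import *
s=sensors.sense(); print(s["eef_pos"],np.degrees(s["tcp_rot"][2]),s["opening"])
p,d=grab_frame("side"); W=cloud("side",d); m=(np.hypot(W[...,0]-458,W[...,1]+289)<58)&(p.min(-1)>60)&(W[...,2]>100)&(W[...,2]<175)
print(np.histogram(W[m][:,2],bins=range(100,176,6)))
q=W[m].astype(np.float64); A=np.c_[q,]; c=q.mean(0); n=np.linalg.svd(q-c)[2][2] if len(q)<5000 else None; print("c",c,"normal",n,len(q))
print(cv2.minEnclosingCircle(q[:,:2].astype(np.float32)))
E
```

```text
[ 495.18574531 -295.1202065   100.96439521] 80.30437370935994 0.1266877119604848
(array([  0,   0,   0,   2,  55,  88,  85, 277, 333,   1,   1,   1]), array([100, 106, 112, 118, 124, 130, 136, 142, 148, 154, 160, 166, 172]))
c [ 444.26572533 -301.12284225  144.16054533] normal [-0.04166266 -0.04517417  0.99810997] 844
((462.2774658203125, -292.7647399902344), 51.68629455566406)
```

Scaled: 0.1494 m is 0.3735, 0.135 m is 0.3375.

move_arm([
  [0,0,0,0.05,0.04,0,0.005],
  [0,0,0,0.15,0.125,0,0.005],
  [0,0,0,0.25,0.2075,0,0.005],
  [0,0,0,0.3375,0.2775,0,0.005],
  [0,0,0,0.3735,0.3083,0.075,0.005],
  [0,0,0,0.3735,0.3083,0.175,0.005],
  [0,0,0,0.3735,0.3083,0.175,0.005],
  [0,0,0,0.3735,0.3083,0.175,0.005],
])

```text
clock: 22.92
eef_pos: [642.8, -169.4, 32.4]
tcp_rot: [-3.141, -0.0, 1.401]
contact_force: [0.4, -0.6, -1.3]
opening: 0.122
grasp_force: 51.1
```

```bash
cat >> h.py <<'E'
def ring(n,d,p,c,z,tol=4):
    W=cloud(n,d); dz=0 if n=="top" else -2
    m=(np.hypot(W[...,0]-c[0],W[...,1]-c[1])<56)&(p.min(-1)>60)&(abs(W[...,2]-z-dz)<tol); q=W[m][:,:2]
    from scipy.optimize import least_squares
    f=lambda k:np.clip(abs(np.hypot(q[:,0]-k[0],q[:,1]-k[1])-39)-6,0,None)
    r=least_squares(f,c,loss="soft_l1"); print(n,len(q),"ring centre",r.x.round(1),"z",np.median(W[m][:,2]).round(1),"resid",r.fun.mean().round(2)); return r.x
E
python3 - <<'E'
from h import *
s=sensors.sense(); print(s["eef_pos"],np.degrees(s["tcp_rot"][2]),s["opening"])
for n in("side","top"):
    p,d=grab_frame(n); ring(n,d,p,(604.4,-162.6),82,7)
E
```

```text
[ 642.76782102 -169.41674486   32.35359667] 80.28748597010735 0.12206943406493961
side 408 ring centre [ 604.1 -163.7] z 79.0 resid 0.06
top 0 ring centre [ 604.4 -162.6] z nan resid nan
  return _methods._mean(a, axis=axis, dtype=dtype,
  ret = ret.dtype.type(ret / rcount)
h.py:49: RuntimeWarning: Mean of empty slice.
  r=least_squares(f,c,loss="soft_l1"); print(n,len(q),"ring centre",r.x.round(1),"z",np.median(W[m][:,2]).round(1),"resid",r.fun.mean().round(2)); return r.x
```

Within 1 mm of the target. Lowering, releasing and retreating.

Scaled: 0.058 m is 0.145, 0.055 m is 0.1375.

move_arm([
  [0,0,0,0,0,0.0625,0.005],
  [0,0,0,0,0,0.1125,0.005],
  [0,0,0,0,0,0.1375,0.005],
  [0,0,0,0,0,0.145,0.005],
  [0,0,0,0,0,0.145,0.005],
  [0,0,0,0,0,0.145,0.025],
  [0,0,0,0,0,0.145,0.045],
  [0,0,0,0,0,0.145,0.045],
])

```text
clock: 24.02
eef_pos: [643.0, -169.3, -25.7]
tcp_rot: [3.141, 0.0, 1.402]
contact_force: [0.1, 0.5, -0.3]
opening: 0.527
grasp_force: 0.0
```

Scaled: -0.148 m is -0.37, -0.13 m is -0.325.

move_arm([
  [0,0,0,0,0,-0.075,0.045],
  [0,0,0,0,0,-0.2,0.045],
  [0,0,0,0,0,-0.325,0.06],
  [0,0,0,0,0,-0.37,0.085],
  [0,0,0,0,0,-0.37,0.085],
])

```text
clock: 24.65
eef_pos: [643.6, -169.4, 123.3]
tcp_rot: [3.139, 0.0, 1.402]
contact_force: [-0.1, -0.3, -1.0]
opening: 0.994
grasp_force: 0.0
```

```bash
python3 - <<'E'
from h import *
s=sensors.sense(); print(s["eef_pos"],np.degrees(s["tcp_rot"][2]),s["opening"])
p,d=grab_frame("side"); ring("side",d,p,(604.4,-162.6),24)
# jar (605,319.8), closing dir 165 deg => yaw 255 or 75; azimuth 27.8 neutral 118
setc(642.9,-169.2,150,80.3); step((624,80,150,78)); setc(624,80,150,78); step((605,319.6,150,75),(605,319.6,100,75))
E
```

```text
[ 643.60187529 -169.37713606  123.31364183] 80.30719627119169 0.9937020294009561
side 459 ring centre [ 603.9 -163. ] z 21.6 resid 0.05
rz 0.0401 shift [ 0.2425 -0.0606  0.    ] rows>= 4.0
rz 0.0524 shift [ 0.2304 -0.0684  0.    ] rows>= 3.8
rz 0.0524 shift [ 0.2304 -0.0684  0.05  ] rows>= 3.9
```

Scaled: 0.2425 m is 0.6063, 0.22 m is 0.55, 0.0401 rad is 0.0064.

move_arm([
  [0,0,0.0016,0.1,-0.025,0,0.085],
  [0,0,0.0032,0.25,-0.0625,0,0.085],
  [0,0,0.0048,0.4,-0.1,0,0.085],
  [0,0,0.0064,0.55,-0.1375,0,0.085],
  [0,0,0.0064,0.6063,-0.1515,0,0.085],
])

```text
clock: 25.32
eef_pos: [622.0, 83.0, 119.8]
tcp_rot: [-3.138, 0.001, 1.364]
contact_force: [-0.5, -0.6, -1.2]
opening: 0.991
grasp_force: 0.0
```

Scaled: 0.2304 m is 0.576, 0.2204 m is 0.551, 0.0524 rad is 0.0083.

move_arm([
  [0,0,0.0016,0.15,-0.045,0,0.085],
  [0,0,0.0048,0.3,-0.09,0,0.085],
  [0,0,0.0083,0.45,-0.1335,0,0.085],
  [0,0,0.0083,0.551,-0.1635,0,0.085],
  [0,0,0.0083,0.576,-0.171,0.05,0.085],
  [0,0,0.0083,0.576,-0.171,0.125,0.085],
  [0,0,0.0083,0.576,-0.171,0.125,0.085],
])

```text
clock: 26.2
eef_pos: [602.4, 317.0, 67.9]
tcp_rot: [-3.136, 0.006, 1.309]
contact_force: [0.9, -0.3, -0.5]
opening: 0.994
grasp_force: 0.0
```

```bash
python3 - <<'E'
from h import *
s=sensors.sense(); print(s["eef_pos"],np.degrees(s["tcp_rot"][2]),s["opening"])
p,d=grab_frame("side"); p0=np.load("side_p.npy")
u,v=proj("side",(605,320,60)).astype(int); b=cv2.resize(p[v-50:v+40,u-60:u+60,::-1],(800,600),interpolation=3); cv2.imwrite("pics/j1.png",b)
E
```

```text
[602.40039433 317.00201565  67.89063812] 74.97827089650909 0.9939074004582183
```

View pics/j1.png

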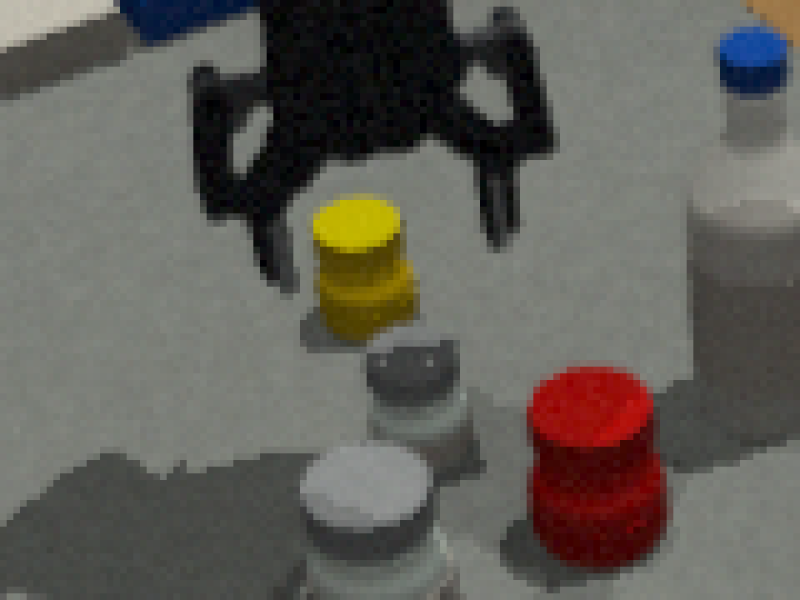

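The fingers, at (280,290) and (497,245), are 100 mm up and centred over the small grey jar at (415,390), in line with its projection. Descending.

Scaled: 0.086 m is 0.215, 0.08 m is 0.2.

move_arm([
  [0,0,0,0,0,0,0.085],
  [0,0,0,0,0,0.075,0.085],
  [0,0,0,0,0,0.15,0.085],
  [0,0,0,0,0,0.2,0.085],
  [0,0,0,0,0,0.215,0.085],
  [0,0,0,0,0,0.215,0.07],
  [0,0,0,0,0,0.215,0.05],
  [0,0,0,0,0,0.215,0.03],
], grip_force=40)

```text
clock: 27.25
eef_pos: [605.9, 320.0, -12.1]
tcp_rot: [3.14, -0.001, 1.309]
contact_force: [0.3, -0.2, 4.5]
opening: 0.509
grasp_force: 40.0
```

move_arm([
  [0,0,0,0,0,0,0.03],
  [0,0,0,0,0,0,0.03],
  [0,0,0,0,0,0,0.03],
])

```text
clock: 27.62
eef_pos: [605.9, 320.0, -12.1]
tcp_rot: [3.14, -0.001, 1.309]
contact_force: [-0.6, -1.9, 6.0]
opening: 0.509
grasp_force: 40.0
```

```bash
python3 - <<'E'
from h import *
setc(605,319.6,14,75); step((605,319.6,124,75),(563,151,124,75)); setc(563,151,124,75); step((522.6,-17.8,124,75),(522.6,-17.8,40,75))
E
```

```text
rz -0.0 shift [ 0.    0.   -0.11] rows>= 1.8
rz -0.0 shift [-0.1737  0.0031 -0.11  ] rows>= 3.3
rz -0.0 shift [-0.1735  0.0047  0.    ] rows>= 2.8
rz -0.0 shift [-0.1735  0.0047  0.084 ] rows>= 3.1
```

Scaled: -0.11 m is -0.275, -0.1 m is -0.25.

move_arm([
  [0,0,0,0,0,-0.05,0.03],
  [0,0,0,0,0,-0.15,0.03],
  [0,0,0,0,0,-0.25,0.03],
  [0,0,0,0,0,-0.275,0.03],
  [0,0,0,0,0,-0.275,0.03],
])

```text
clock: 28.25
eef_pos: [605.2, 319.8, 97.2]
tcp_rot: [3.141, -0.001, 1.309]
contact_force: [-0.6, 0.5, -3.7]
opening: 0.508
grasp_force: 41.3
```

Scaled: -0.3472 m is -0.868, -0.33 m is -0.825.

move_arm([
  [0,0,0,-0.075,0.0013,0,0.03],
  [0,0,0,-0.2,0.0038,0,0.03],
  [0,0,0,-0.325,0.005,0,0.03],
  [0,0,0,-0.45,0.0083,0,0.03],
  [0,0,0,-0.575,0.0113,0,0.03],
  [0,0,0,-0.7,0.015,0,0.03],
  [0,0,0,-0.825,0.0185,0,0.03],
  [0,0,0,-0.868,0.0195,0,0.03],
])

```text
clock: 29.25
eef_pos: [520.6, -19.9, 94.8]
tcp_rot: [-3.138, 0.001, 1.307]
contact_force: [-0.1, 0.3, -1.6]
opening: 0.507
grasp_force: 41.3
```

Scaled: 0.1095 m is 0.2738, 0.106 m is 0.265.

move_arm([
  [0,0,0,0,0,0.075,0.03],
  [0,0,0,0,0,0.175,0.03],
  [0,0,0,0,0,0.2375,0.03],
  [0,0,0,0,0,0.265,0.03],
  [0,0,0,0,0,0.2738,0.03],
  [0,0,0,0,0,0.2738,0.03],
])

```text
clock: 30.0
eef_pos: [521.1, -17.2, -12.4]
tcp_rot: [-3.138, 0.001, 1.309]
contact_force: [-7.2, 1.0, 16.0]
opening: 0.512
grasp_force: 43.5
```

```bash
python3 - <<'E'
from h import *
s=sensors.sense(); print(s["eef_pos"],np.degrees(s["tcp_rot"][2]),s["opening"],s["contact_force"])
p,d=grab_frame("side"); W=cloud("side",d); u,v=proj("side",(522,-18,30)).astype(int); print(u,v)
m=(np.hypot(W[...,0]-522,W[...,1]+18)<35)&(W[...,2]>46)&(W[...,2]<58)&(p.min(-1)>50); print(m.sum(),np.median(W[m],0))
E
```

```text
[521.12834315 -17.23841101 -12.4391844 ] 75.01953623132931 0.5115892481945546 [-7.24853054  0.96966951 15.97793531]
254 235
167 [520.27620636 -20.7828465   52.86919124]
```

Scaled: -0.2 m is -0.5, -0.16 m is -0.4.

move_arm([
  [0,0,0,0,0,-0.0013,0.03],
  [0,0,0,0,0,-0.0013,0.055],
  [0,0,0,0,0,-0.0013,0.08],
  [0,0,0,0,0,-0.0013,0.08],
  [0,0,0,0,0,-0.1,0.08],
  [0,0,0,0,0,-0.25,0.08],
  [0,0,0,0,0,-0.4,0.08],
  [0,0,0,0,0,-0.5,0.08],
])

```text
clock: 31.05
eef_pos: [523.5, -17.8, 189.8]
tcp_rot: [3.139, -0.001, 1.309]
contact_force: [1.0, -0.7, -0.2]
opening: 0.94
grasp_force: 0.0
```

Scaled: 0.34 m is 0.85, 0.3 m is 0.75.

move_arm([
  [0,0,0,0.15,-0.05,0,0.08],
  [0,0,0,0.3,-0.1,0,0.08],
  [0,0,0,0.45,-0.15,0,0.08],
  [0,0,0,0.6,-0.2,0,0.08],
  [0,0,0,0.75,-0.25,0,0.08],
  [0,0,0,0.85,-0.3,0,0.08],
  [0,0,0,0.85,-0.3,0,0.08],
  [0,0,0,0.85,-0.3,0,0.08],
])

```text
clock: 32.05
eef_pos: [494.5, 341.1, 186.5]
tcp_rot: [-3.141, 0.001, 1.31]
contact_force: [0.2, 0.1, 0.9]
opening: 0.935
grasp_force: 0.0
```

```bash
python3 - <<'E'
from h import *
s=sensors.sense(); print(s["clock"],s["eef_pos"],s["contact_force"])
for n in("top","side"):
    p,d=grab_frame(n); dz=0 if n=="top" else -2
    if n=="top": P=p
    for b in blobs(n,d,zmin=5 if n=="top" else 3,y=(-520,440)): print(*b.values())
    top(n,d,(501,-145),58,p=p,tol=5,r=58); ring(n,d,p,(604,-163),24)
cv2.imwrite("pics/end.png",P[:,:,::-1])
E
```

```text
32.05 [494.54762525 341.12030401 186.46419967] [0.15945517 0.10430842 0.85399737]
[178. 149.] 863 187.8 [751.8 258.5] [28.4 28.5] 58.8
[307. 147.] 351 39.6 [770.7 -77.4] [37.7 57.9] 88.7
[193. 193.] 507 74.4 [643.  225.4] [52.6 50.8] 44.7
[341. 206.] 495 27.6 [ 603.7 -162.3] [87.  86.8] 86.3
[121. 197.] 233 57.5 [632.5 416.3] [35.2 39.7] 0.5
[401. 205.] 233 19.9 [ 605.  -323.7] [52.  51.9] 42.1
[238. 230.] 544 29.3 [543.8 108. ] [90.9 70.8] 76.0
[189. 232.] 537 76.0 [539.3 233.8] [52.8 53.4] 42.2
[286. 238.] 274 57.8 [521.8 -17.1] [39.1 39. ] 23.6
[335. 245.] 947 76.5 [ 499.4 -143.6] [55.6 14.7] 80.1
top n 555 z 58.1 [array([ 499.5, -144. ]), array([90.3, 54. ]), np.float64(80.7)]
top 327 ring centre [ 604.3 -163.2] z 23.8 resid 0.01
[185.  96.] 61 256.2 [535.3 323.6] [10.9 16.8] 36.1
[271. 130.] 1034 166.7 [752.5 259.2] [30.2 27.3] 76.1
[149. 103.] 60 256.3 [448.  343.7] [ 6.8 14.1] 48.5
[211. 132.] 266 53.5 [629. 416.] [40.6 39.2] 45.9
[246. 162.] 525 70.3 [643.2 225.3] [54.5 51.7] 60.1
[213. 174.] 590 71.8 [540.4 235. ] [57.7 53.1] 85.1
[238. 206.] 541 26.6 [544.2 109.2] [93.4 70.4] 75.4
[347. 211.] 377 36.2 [769.9 -78. ] [60.1 38.7] 0.1
[255. 236.] 404 54.3 [522.2 -17.5] [41.5 39. ] 12.8
[316. 264.] 686 23.3 [ 603.5 -163.4] [88.4 88.7] 31.2
[276. 277.] 1323 73.5 [ 499.1 -143.7] [57.  14.4] 79.9
[360. 314.] 350 15.6 [ 604.7 -324.4] [54.  54.3] 37.3
side n 626 z 56.3 [array([ 499.2, -143.5]), array([91.8, 54.5]), np.float64(80.7)]
side 458 ring centre [ 604.  -163.3] z 21.5 resid 0.04
```

View pics/end.png

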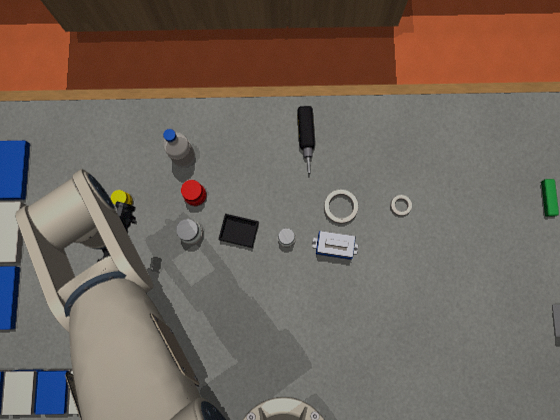

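The final view shows everything in place: the stack at (335,245), the roll at (341,206), the jar at (286,238), and the bystanders unmoved. Nothing touches the arm, so I'm handing in.

```bash
python3 -c "
from rig import order
print(order.sign_off())"
```

```text
the job is handed in; nothing more can be done
None
```

The job is handed in at about 32 s on the robot's clock: the frame and lid are stacked squarely on the base (within about 2 mm), the large roll lies centred behind it with a gap of about 3 cm, the small grey jar stands midway to the dish, and the small roll, screwdriver and bottle are where they were.

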